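# Find a skiving machine's roller gap with a fanned thickness gauge

## Robot

A 6-joint arm with a two-finger parallel gripper is mounted at the origin on the work surface. World frame = base frame: x ahead of the robot, y to its left, z up, the work surface at z = 0. Lengths are in m, angles in rad, forces in N, time in s.
With the tool pointing down it reaches from about 0.35 to 0.975 m from the base axis. Payload 7.1 kg.
Tool frame: the origin (TCP) lies on the front face of the gripper's body, between the roots of the fingers; the fingertips stand 80 mm ahead of it and the grasp point (between the pads) lies bot.tcp_to_grasp ahead of it (bot.tcp_to_grasp is the distance from the TCP to the grasp point, in m); z points along the fingers, y is the line along which they close (so a half turn about z gives the same grasp; the last joint's range is limited). The gripper opens to 88 mm and grips with 3 to 60 N. Pads are 20 mm wide; open, the fingers measure 115 mm over their backs; the gripper's body (75 mm by 178 mm) begins 61 mm behind the grasp point.
Start: joints at [1.104, 0.423, 1.63, -0, 1.089, -0.019], TCP at [0.271, 0.563, 0.303] pointing down, gripper open.
Joint ranges: [-3, 3], [-0.9, 2.11], [0.09, 2.58], [-1.31, 4.45], [0.11, 2.69], [-2.54, 2.54]. Speed limits (rad/s): [2.39, 2.39, 3.01, 3.14, 3.14, 3.14].

## Interface

Orientations are given as a rotation vector (axis times angle).
In Python, from rig import bot gives the robot as it stands.
- The arm moves only by the tool move_arm, never from a script. Its argument "increments" is a list of rows, each a list of 3 entries, a list of its own where there are three numbers: the shift along the world's x, y, z in mm, then the turn, a rotation vector about the world's x, y, z in degrees, then the gripper command: -1 is shut, 1 is fully open, values between are in proportion. A call has exactly 5 rows; each row shifts and turns the commanded pose from where the row before left it; what a row does not reach is not made up. A row lasts 1/12 s, in which the tool goes at most 41.7 mm and 7.16 degrees, less where a joint would pass 70% of its speed; a pose out of reach is approached as far as the arm can. A call with a gripper value outside its range is refused whole. The fingers move at their own pace and stop on an object; "newtons" is the grip in N (left out, the last holds). Time passes only in rows, so rows that do not move let the fingers close, or fill a call up. It gives the time, the measured TCP pose, the force, the opening and the grip force at its end, in the units of the state.
- bot.get_obs(): the state, without advancing time (a new reading comes with each control period).
- bot.get_image(name): name is "scene" or "top" or "wrist"; returns (picture, depth): 384x512x3 uint8, red, green, blue; 384x512 float32, m along the optical axis (not along the pixel's ray), 0 where there is no reading.
- bot.calibration(name): a dict with "fx", "fy", "cx", "cy" (pixels), "rvec" (rotation vector, rad) and "tvec" (3), from world to camera coordinates, as OpenCV has them; the wrist camera has in their place "T_tool_cam" (4x4, takes a point from camera to tool coordinates, whose origin is the TCP and whose axes are the flange's). Camera axes: x right, y down, z forward; pixel columns grow to the right and rows downward; lengths in m; the calibration is good to about 2 mm. A picture is of the moment at which its call begins: read the wrist's pose just before it. calibration takes no time and is no camera call.
- bot.hand_in(): hands the job in; it is judged then, once.
The state is a dict: "clock": time; "qpos": joint angles; "qd": joint speeds; "effort": joint torques, N m; "position": TCP position; "orientation": TCP orientation; "force": force on the tool from outside, world axes, zero at the start; "torque": the same for the moment, N m; "opening": finger opening in m; "grasp_force": force on a finger pad.
Only numpy, scipy, OpenCV 4.12 (cv2) and the standard library are available. Lean on these libraries where they do the work, as an engineer would, in place of code of your own. Each camera call takes 0.05 s, during which the arm holds its last target. There are 200 camera calls.

## Task

Find out what gap the skiving machine's presser roller is set to: take the fanned thickness gauge by its thumb grip, keep it flat on the machine's table, and slide its leaves in under the roller one after another, working up from the thinnest, until you feel the first leaf that binds. Push that leaf in until its tip is well past the roller's axis and let go, so that the gauge stays lying flat on the table with that leaf nipped under the roller. Work gently: do not bear down hard on the table, never drive in a leaf that is much too thick, and leave everything else on the bench alone.

Things in the scene. Friction and masses are not known exactly. Their poses are not given: they have to be found in the camera images.
- gauge: fanned thickness gauge, loose, about 0.24 kg: four bare-metal leaves, 4, 6, 8 and 10 mm thick, riveted rigidly to a dark hub (30 mm across, 14 mm high) like an open fan, from thinnest to thickest counter-clockwise seen from above; undersides all level. Centre of mass 44 mm ahead of the hub. Origin: centre of the hub's underside; x along the middle of the fan, y left, z up
- gauge_grip (a point): centre of the black thumb grip that stands on the gauge's hub, 29 mm above the gauge's underside: a flat-sided block 30 mm long (gauge x), 12 mm wide (gauge y), from 12 to 46 mm above the underside; axes as the gauge's
- leaf4_tip (a point): the middle of the underside of the tip of the 4 mm leaf, 130 mm from the gauge's origin at -45 degrees from the gauge's x axis (counter-clockwise seen from above is positive); the thinnest leaf. Every leaf is 16 mm wide, its end rounded over its thickness
- leaf6_tip (a point): the middle of the underside of the tip of the 6 mm leaf, 130 mm from the gauge's origin at -15 degrees from the gauge's x axis (counter-clockwise seen from above is positive)
- leaf8_tip (a point): the middle of the underside of the tip of the 8 mm leaf, 130 mm from the gauge's origin at 15 degrees from the gauge's x axis (counter-clockwise seen from above is positive)
- leaf10_tip (a point): the middle of the underside of the tip of the 10 mm leaf, 130 mm from the gauge's origin at 45 degrees from the gauge's x axis (counter-clockwise seen from above is positive); the thickest leaf
- machine: grey hand skiving machine fixed to the bench: base, level polished table plate 170 mm wide with its top 40 mm above the bench, reaching from 190 mm before to 75 mm behind the roller's axis, and a C-frame whose arm comes over the table from behind. Column 85 mm and more behind the axis, crank wheel beside it. Origin: on the bench under the roller; x the feed direction (into the machine), z up
- nip (a point): point on the table plate's top straight under the middle of the presser roller; x the feed direction, y along the roller, z up. Stiff-turning steel roller (geared to the crank), 30 mm across, 26 mm wide, in a fork 35 mm wide; beside the fork the space is free. A knife plate 4 mm high crosses the table from 55 mm behind this point. The gap between table and roller is unknown: 4.5 to 9.4 mm
- frame_head (a point): top centre of the head at the front end of the machine's arm, 80 mm above the table plate; the head is 44 mm across and 22 mm high, the space under it is 58 mm; a nut and the roller's spindle end stand up to 16 mm above it
- presser (a joint): how far the roller is lifted off its stop, m: 0 at rest whatever the gap, at most 0.008. Weight and spring press it down with about 7 N at 0 and 1 N more per mm. A leaf thinner than the gap slides under with less than 1.5 N; a thicker one meets the roller as its tip comes under the axis (5 mm either way), climbs under it at about 4 to 15 N of push, then drags with about 2 to 7 N
- cement_bottle: white cement bottle with a spout, loose, stands by and is to be left alone; 48 mm across, 135 mm high
- green_bottle: green bottle, loose, stands by and is to be left alone; 68 mm across, 190 mm high
- glue_brush: glue brush, loose, stands by and is to be left alone; 170 mm long, lying
- rivet_tray: small steel tray, loose, stands by and is to be left alone; 75 x 95 x 24 mm
- pliers: pliers, loose, stands by and is to be left alone; about 200 mm long, lying
- trim_knife: trimming knife, loose, stands by and is to be left alone; about 130 mm long, lying
- spray_can: spray can, loose, stands by and is to be left alone; 52 mm across, 150 mm high
- half_sole: leather half sole, loose, stands by and is to be left alone; about 190 x 75 mm, 6 mm thick
There are look-alikes about, which are no part of the job. Leave any red look-alike of the gauge alone.

How it is judged:
By the outcome, as a careful person would: the job done as asked, in the order asked, and still so for the second after the job is handed in, with the robot touching nothing.
It also fails if it takes over 64 s, if anything falls off the work surface, if the arm or the gripper's body presses on something with over 40 N, if the wrist force passes 120 N, or if a joint passes its speed limit or range.

## Working session

There is one attempt and no reset: what is moved stays moved. The work goes in short steps, Python scripts to look and compute and a tool call to move; the robot and the scene stay as the last step left them, time stands still between calls to the robot, and variables do not carry over. Pictures are saved under pics/ and viewed, at most 10 in all, crops included, and the job is handed in when it is done.

Besides the shell and the picture viewer there is one more tool, called after ">>>" as name([rows], argument=value, ...), one row to a line, values as JSON. move_arm: Moves the arm, as the interface text tells. Its arguments: {"type":"object","properties":{"increments":{"type":"array"},"newtons":{"type":"number"}},"required":["increments"]}

```bash
mkdir -p pics; cat > h.py <<'E'
import numpy as np, cv2
from rig import bot
R=lambda r: cv2.Rodrigues(np.array(r,float))[0]
def cam(name,obs=None):
    c=bot.calibration(name)
    if name=='wrist':
        o=obs or bot.get_obs(); T=np.array(c['T_tool_cam'])
        Rw=R(o['orientation'])@T[:3,:3]; p=R(o['orientation'])@T[:3,3]+o['position']
    else:
        Rw=R(c['rvec']).T; p=-Rw@np.array(c['tvec'])
    return c,Rw,p
def ray(C,u,v):
    c,Rw,p=C; return p,Rw@np.array([(u-c['cx'])/c['fx'],(v-c['cy'])/c['fy'],1])
def onz(C,u,v,z):
    p,d=ray(C,u,v); return p+d*(z-p[2])/d[2]
def bydepth(C,dep,u,v):
    p,d=ray(C,u,v); return p+d*np.median(dep[int(v)-1:int(v)+2,int(u)-1:int(u)+2])
def proj(C,X):
    c,Rw,p=C; q=Rw.T@(np.array(X)-p); return c['fx']*q[0]/q[2]+c['cx'],c['fy']*q[1]/q[2]+c['cy']
def snap(name,fn):
    o=bot.get_obs(); im,d=bot.get_image(name); np.savez(''+fn,im=im,d=d)
    cv2.imwrite(f'pics/{fn}.png',im[:,:,::-1]); return im,d,cam(name,o)
E
python3 - <<'E'
from h import *
a=snap('top','top0')[0]; b=snap('scene','scene0')[0]
cv2.imwrite('pics/a.png',np.vstack([np.hstack([a])])[:,:,::-1])
for n in('top','scene'):print(cam(n))
o=bot.get_obs();print(o, bot.tcp_to_grasp)
E
```

```text
({'fx': 416.526828950389, 'fy': 416.526828950389, 'cx': 255.39194982655758, 'cy': 194.7034744874674, 'rvec': array([ 2.17967782, -2.16483863,  0.0965473 ]), 'tvec': array([-0.0333373 ,  0.4932349 ,  1.25523816])}, array([[ 0.0069872 , -0.99569984,  0.09237427],
       [-0.99996991, -0.00664583,  0.00400267],
       [-0.00337156, -0.09239946, -0.99571631]]), array([ 0.37539513, -0.03508265,  1.29532335]))
({'fx': 436.867376365623, 'fy': 436.867376365623, 'cx': 259.96201533025834, 'cy': 187.05085419663632, 'rvec': array([ 2.01792449,  1.18637985, -0.53696646]), 'tvec': array([-0.22758572, -0.21486003,  1.64401793])}, array([[ 0.48885707,  0.57083412, -0.65967202],
       [ 0.87233984, -0.31426091,  0.37451739],
       [ 0.00647818, -0.75854366, -0.65159002]]), array([ 1.31841895, -0.48470333,  0.90971929]))
{'clock': 0.1, 'qpos': array([ 1.10400360e+00,  4.23721216e-01,  1.63057564e+00, -3.42447155e-05,
        1.08858679e+00, -1.89867350e-02]), 'qd': array([ 2.18623084e-04, -3.75781277e-03, -2.77259356e-03,  8.52845960e-05,
       -9.39271412e-04, -3.30106754e-04]), 'effort': array([ 4.23454130e-04, -5.45619464e+01, -2.74320227e+01,  6.45374134e-02,
        1.88468175e-02, -4.02988883e-05]), 'position': array([0.27042601, 0.5630535 , 0.30202124]), 'orientation': array([-6.97462523e-01, -3.06290396e+00,  1.97964785e-03]), 'force': array([ 0.41294644,  1.08760483, -0.81335814]), 'torque': array([-7.89960312e-03, -6.91214785e-03, -2.44402999e-05]), 'grasp_force': 0.0, 'opening': 0.08823830497493078} 0.0613
```

View pics/top0.png

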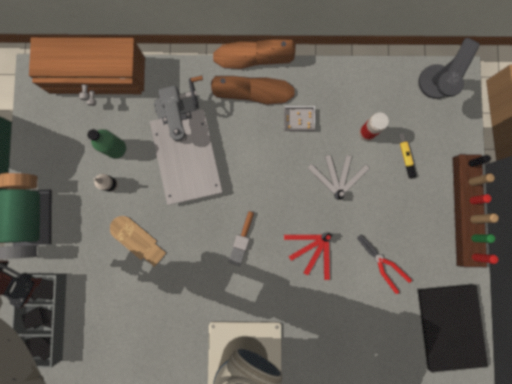

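View pics/scene0.png

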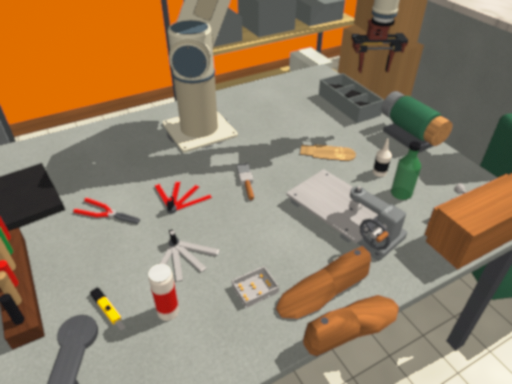

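The top view shows the machine at (185,150), with its head at about (177,130) and its table running down to (193,200). There are two candidates for the gauge: bare-metal leaves with the hub at (340,194), and red leaves with the hub at (327,238). The bare-metal one fits the description and the red one is the look-alike. I'll confirm this in a crop.

```bash
python3 - <<'E'
from h import *
z=np.load('top0.npz');im,d=z['im'],z['d'];C=cam('top')
a=cv2.resize(im[140:220,295:385],(400,356),interpolation=cv2.INTER_CUBIC)
b=cv2.resize(im[75:215,140:230],(352,548),interpolation=cv2.INTER_CUBIC)
c=np.zeros((548,760,3),np.uint8);c[:356,:400]=a;c[:,405:757]=b
cv2.imwrite('pics/crop0.png',c[:,:,::-1])
for u,v in [(340,194),(341,197),(312,168),(330,158),(349,158),(365,169),(160,150),(205,150),(177,201),(218,187),(177,130),(176,120),(190,160)]: print(u,v,bydepth(C,d,u,v).round(4))
E
```

```text
340 194 [ 0.4951 -0.2847  0.0465]
341 197 [ 0.486  -0.2875  0.0468]
312 168 [ 0.5796 -0.2059  0.0088]
330 158 [ 0.6122 -0.263   0.0051]
349 158 [ 0.6125 -0.3224  0.0053]
365 169 [ 0.5783 -0.3723  0.0037]
160 150 [0.6271 0.2625 0.041 ]
205 150 [0.6282 0.1251 0.0396]
177 201 [0.4713 0.2073 0.0381]
218 187 [0.5147 0.0837 0.0387]
177 130 [0.6678 0.1949 0.1283]
176 120 [0.6997 0.2004 0.1184]
190 160 [0.5968 0.1702 0.0404]
```

View pics/crop0.png

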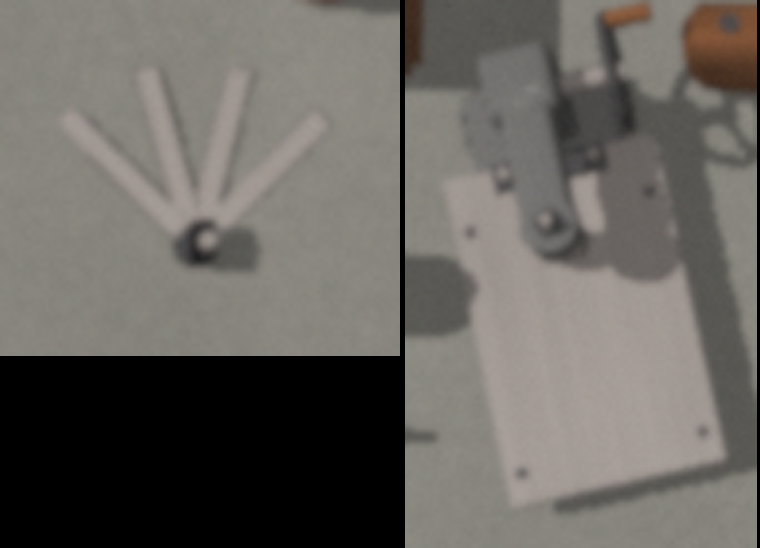

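The crop confirms it: four bare-metal leaves with a dark hub and grip at top-view (340,194). The machine head is at about (177,131), and the table's front edge runs from (167,204) to (222,193). Next I'll measure both with masks.

```bash
python3 - <<'E'
from h import *
z=np.load('top0.npz');im,d=z['im'].astype(int),z['d'];C=cam('top')
c,Rw,p=C
v,u=np.mgrid[:384,:512]
X=p+(np.stack([(u-c['cx'])/c['fx'],(v-c['cy'])/c['fy'],np.ones_like(d)],-1)@Rw.T)*d[...,None]
# table
m=(abs(X[...,2]-.04)<.006)&(X[...,0]>.44)&(X[...,0]<.76)&(X[...,1]>.06)&(X[...,1]<.30)
m=cv2.morphologyEx(m.astype(np.uint8),cv2.MORPH_OPEN,np.ones((5,5)))
P=X[m>0];print(len(P),np.median(P[:,2]))
print(cv2.minAreaRect((P[:,:2]*1000).astype(np.float32)))
# left/right edge fits by row
E=[[],[]]
for r in range(150,186):
    k=np.flatnonzero(m[r]); 
    E[0].append(onz(C,k[0],r,.04)[:2]);E[1].append(onz(C,k[-1],r,.04)[:2])
for e in E:
    l=cv2.fitLine(np.array(e,np.float32),cv2.DIST_HUBER,0,.01,.01).ravel();print('edge',np.degrees(np.arctan2(l[1],l[0])),l)
# head
h=(X[...,2]>.112)&(X[...,2]<.126)&(X[...,0]>.6)&(X[...,0]<.8)&(X[...,1]>.14)&(X[...,1]<.26)
P=X[h];print('head',len(P),P[:,0].min(),np.median(P[:,2]));q=P[P[:,0]<P[:,0].min()+.03];print(q.mean(0),q.min(0),q.max(0))
# leaves
g=(X[...,0]>.44)&(X[...,0]<.66)&(X[...,1]>-.42)&(X[...,1]<-.16)
b=(im.sum(-1)>1.12*np.median(im[g].sum(-1)))&g
n,L,S,_=cv2.connectedComponentsWithStats(b.astype(np.uint8))
for i in range(1,n):
    if S[i,4]>15:
        Q=np.array([onz(C,x,y,.006)[:2] for y,x in zip(*np.nonzero(L==i))],np.float32)
        l=cv2.fitLine(Q,cv2.DIST_L2,0,.01,.01).ravel();print(S[i],np.degrees(np.arctan2(l[1],l[0])),l)
k=(X[...,2]>.03)&g;print('grip',X[k].mean(0),k.sum())
E
```

```text
3820 0.03925920587148679
((605.2500610351562, 184.40536499023438), (257.10980224609375, 170.46133422851562), 13.451859474182129)
edge 11.679534 [0.9792952  0.20243752 0.5625102  0.2576174 ]
edge 12.826223 [0.9750478  0.22199477 0.57434696 0.09080949]
head 817 0.6439586357620681 0.1187904032965208
[0.65892108 0.19712861 0.11930214] [0.64395864 0.17695129 0.11231314] [0.67370382 0.22038523 0.12598208]
[309 156  58  36 429] 89.91145 [ 0.00154538  0.9999988   0.55541754 -0.28777668]
grip [ 0.49691562 -0.28745136  0.04555997] 49
```

>>> move_arm([
  [[10, -35, 0], [0, 0, 5], 1],
  [[10, -38, 0], [0, 0, 5], 1],
  [[10, -38, 0], [0, 0, 5], 1],
  [[10, -38, 0], [0, 0, 5], 1],
  [[10, -38, 0], [0, 0, 5], 1],
])

```text
clock: 0.52
position: [0.3204, 0.3745, 0.3023]
orientation: [-0.01, -3.141, 0.001]
force: [0.3, -0.1, 0.5]
opening: 0.0878
grasp_force: 0.0
```

>>> move_arm([
  [[10, -38, 0], [0, 0, 0], 1],
  [[10, -38, 0], [0, 0, 0], 1],
  [[10, -38, 0], [0, 0, 0], 1],
  [[10, -38, 0], [0, 0, 0], 1],
  [[10, -38, 0], [0, 0, 0], 1],
])

```text
clock: 0.93
position: [0.3704, 0.1846, 0.3026]
orientation: [-0.017, -3.142, 0.0]
force: [0.5, -0.1, -0.1]
opening: 0.0878
grasp_force: 0.0
```

>>> move_arm([
  [[10, -38, 0], [0, 0, 0], 1],
  [[10, -38, 0], [0, 0, 0], 1],
  [[10, -38, 0], [0, 0, 0], 1],
  [[10, -38, 0], [0, 0, 0], 1],
  [[10, -38, 0], [0, 0, 0], 1],
])

```text
clock: 1.35
position: [0.4204, -0.0056, 0.3027]
orientation: [0.018, 3.141, 0.0]
force: [-0.4, 0.1, 0.4]
opening: 0.0879
grasp_force: 0.0
```

>>> move_arm([
  [[10, -38, 0], [0, 0, 0], 1],
  [[10, -38, 0], [0, 0, 0], 1],
  [[10, -38, -10], [0, 0, 0], 1],
  [[10, -38, -20], [0, 0, 0], 1],
  [[10, -35, -20], [0, 0, 0], 1],
])

```text
clock: 1.77
position: [0.4705, -0.1909, 0.2537]
orientation: [0.019, 3.14, -0.001]
force: [-0.1, 1.6, 0.4]
opening: 0.0878
grasp_force: 0.0
```

```bash
python3 - <<'E'
from h import *
im,d,C=snap('wrist','w0');print(C[2],C[1][:,2]); print(proj(C,[.4969,-.2875,.045]))
E
```

```text
[ 0.38551567 -0.1895826   0.33576333] [ 0.30615082 -0.00301008 -0.95197826]
(np.float64(153.58711890831293), np.float64(208.60855868799243))
```

>>> move_arm([
  [[-4, -30, 0], [0, 0, 0], 1],
  [[-10, -30, 0], [0, 0, 0], 1],
  [[-10, -30, 0], [0, 0, 0], 1],
  [[0, 0, 0], [0, 0, 0], 1],
  [[0, 0, 0], [0, 0, 0], 1],
])

```text
clock: 2.23
position: [0.4454, -0.2795, 0.2534]
orientation: [-0.023, -3.141, -0.001]
force: [-0.6, 0.1, 0.4]
opening: 0.0879
grasp_force: 0.0
```

```bash
python3 - <<'E'
from h import *
im,d,C=snap('wrist','w1');print(C[2],C[1][:,2]); print(proj(C,[.4969,-.2875,.045]))
a=np.load('w0.npz')['im'];cv2.imwrite('pics/w01.png',cv2.resize(np.hstack([a,im]),(800,300))[:,:,::-1])
E
```

```text
[ 0.36067874 -0.27805045  0.33565676] [ 0.30377202 -0.00245361 -0.95274159]
(np.float64(241.32322269859117), np.float64(230.8953772512101))
```

View pics/w01.png

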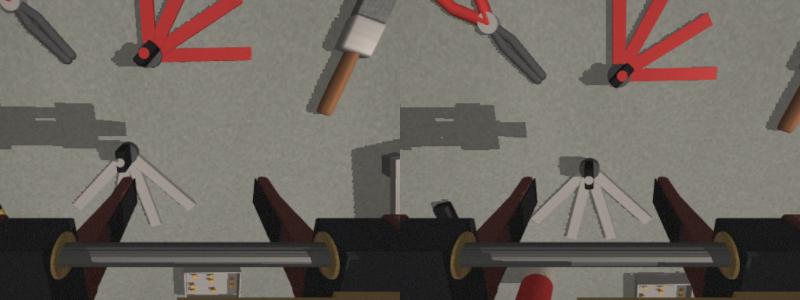

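Both wrist views show the gauge, with its grip at about (160,202) px in w0 and (242,223) px in w1. The four leaves point toward +x. I'll measure the grip from both views.

```bash
python3 - <<'E'
from h import *
T=bot.get_obs()
import types
def cloud(fn,pos,ori):
    z=np.load(fn);d=z['d'];c,Rw,p=cam('wrist',{'orientation':ori,'position':np.array(pos)})
    v,u=np.mgrid[:384,:512]
    return z['im'].astype(int),p+(np.stack([(u-c['cx'])/c['fx'],(v-c['cy'])/c['fy'],np.ones_like(d)],-1)@Rw.T)*d[...,None],(c,Rw,p)
for fn,pos,ori in(('w0.npz',[.4715,-.192,.2537],[.019,3.14,-.001]),('w1.npz',T['position'],T['orientation'])):
    im,X,C=cloud(fn,pos,ori)
    print('bench',np.median(X[60:150,100:160,2]))
    g=(abs(X[...,0]-.53)<.11)&(abs(X[...,1]+.2875)<.11)
    k=g&(X[...,2]>.038)&(X[...,2]<.055)
    P=X[k];print('grip',P.mean(0).round(4),np.percentile(P[:,2],[5,50,95]).round(4),cv2.minAreaRect((P[:,:2]*1000).astype(np.float32)))
    b=g&(im.sum(-1)>1.1*np.median(im[g].sum(-1)))&(X[...,2]<.015)&(np.hypot(X[...,0]-.496,X[...,1]+.2875)>.05)
    b=cv2.morphologyEx(b.astype(np.uint8),cv2.MORPH_OPEN,np.ones((3,3)))
    n,L,S,_=cv2.connectedComponentsWithStats(b)
    ls=[]
    for i in range(1,n):
        if S[i,4]>120:
            Q=X[L==i];l=cv2.fitLine(Q[:,:2].astype(np.float32),cv2.DIST_HUBER,0,.01,.01).ravel()
            if l[0]<0:l[:2]*=-1
            ls.append(l);print(S[i,4],'ang',np.degrees(np.arctan2(l[1],l[0])).round(1),'z',np.median(Q[:,2]).round(4))
    A=np.array([[-l[1],l[0]] for l in ls]);bb=[-l[1]*l[2]+l[0]*l[3] for l in ls]
    print('hub',np.linalg.lstsq(A,np.array(bb),rcond=None)[0].round(4))
E
```

```text
bench -0.0001001150534825912
grip [ 0.4944 -0.2868  0.0452] [0.0397 0.0456 0.0482] ((495.76898193359375, -287.83026123046875), (12.597521781921387, 30.2316837310791), 89.84567260742188)
14834 ang 2.6 z -0.0001
4906 ang -4.8 z -0.0003
hub [-0.5678 -0.2697]
bench 5.430216941165744e-05
grip [ 0.4926 -0.2859  0.046 ] [0.0421 0.046  0.0485] ((494.0311584472656, -286.1837463378906), (11.444872856140137, 29.250370025634766), 89.24828338623047)
735 ang -44.4 z 0.0037
715 ang 44.5 z 0.0099
681 ang -14.6 z 0.0057
662 ang 14.7 z 0.0078
hub [ 0.4946 -0.2852]
```

>>> move_arm([
  [[24, -3, 0], [0, 0, 1], 0.3],
  [[25, -3, -10], [0, 0, 0], 0.3],
  [[0, 0, -25], [0, 0, 0], 0.0],
  [[0, 0, -25], [0, 0, 0], 0.0],
  [[0, 0, -25], [0, 0, 0], 0.0],
], newtons=40)

```text
clock: 2.7
position: [0.496, -0.2828, 0.1681]
orientation: [-0.013, 3.141, -0.0]
force: [-0.2, -0.7, -0.3]
opening: 0.058
grasp_force: 0.0
```

>>> move_arm([
  [[0, 0, -25], [0, 0, 0], 0.0],
  [[0, 0, -20], [0, 0, 0], 0.0],
  [[0, 0, -15], [0, 0, 0], 0.0],
  [[0, 0, -9.5], [0, 0, 0], 0.0],
  [[0, 0, 0], [0, 0, 0], 0.0],
])

```text
clock: 3.12
position: [0.4944, -0.2827, 0.0975]
orientation: [0.012, -3.138, -0.003]
force: [-0.1, 0.4, -1.6]
opening: 0.044
grasp_force: 0.0
```

```bash
python3 - <<'E'
from h import *
o=bot.get_obs();print({k:np.round(o[k],4) for k in('clock','qpos','position','orientation','force','opening')})
E
```

```text
{'clock': np.float64(3.1167), 'qpos': array([-5.4030e-01,  6.4900e-01,  1.8468e+00,  2.0000e-04,  6.4940e-01,
       -2.1187e+00]), 'position': array([ 0.4944, -0.2827,  0.0975]), 'orientation': array([ 0.0117, -3.1385, -0.0032]), 'force': array([-0.0513,  0.3657, -1.6297]), 'opening': np.float64(0.044)}
```

>>> move_arm([
  [[0, -2.8, 1], [0, 0, 0], 0.0],
  [[0, 0, 0], [0, 0, 0], -0.7],
  [[0, 0, 0], [0, 0, 0], -1],
  [[0, 0, 0], [0, 0, 0], -1],
  [[0, 0, 0], [0, 0, 0], -1],
], newtons=40)

```text
clock: 3.53
position: [0.4953, -0.2876, 0.1011]
orientation: [-0.009, 3.14, -0.001]
force: [0.3, -0.5, -0.5]
opening: 0.0206
grasp_force: 0.0
```

>>> move_arm([
  [[0, 0, 0], [0, 0, 0], -1],
  [[0, 0, 0], [0, 0, 0], -1],
  [[0, 0, 0], [0, 0, 0], -1],
  [[0, 0, 0], [0, 0, 0], -1],
  [[0, 0, 0], [0, 0, 0], -1],
])

```text
clock: 3.95
position: [0.4952, -0.2875, 0.1007]
orientation: [-0.009, 3.141, -0.001]
force: [-1.8, -0.3, 6.6]
opening: 0.0121
grasp_force: 40.0
```

>>> move_arm([
  [[0, 0, 3], [0, 0, 0], -1],
  [[0, 0, 8], [0, 0, 0], -1],
  [[0, 0, 15], [0, 0, 0], -1],
  [[0, 0, 20], [0, 0, 0], -1],
  [[0, 5, 20], [0, 0, 0], -1],
], newtons=55)

```text
clock: 4.37
position: [0.4946, -0.2825, 0.1668]
orientation: [0.009, -3.14, -0.001]
force: [-0.0, 0.1, -2.1]
opening: 0.0117
grasp_force: 55.0
```

>>> move_arm([
  [[0, 15, 10], [0, 0, 0], -1],
  [[-3, 25, 0], [0, 0, 0], -1],
  [[-3, 30, 0], [0, 0, 0], -1],
  [[-3, 35, 0], [0, 0, 0], -1],
  [[-3, 35, 0], [0, 0, 0], -1],
])

```text
clock: 4.78
position: [0.482, -0.1404, 0.1763]
orientation: [0.008, -3.141, -0.001]
force: [0.4, 0.6, -1.5]
opening: 0.0113
grasp_force: 55.0
```

>>> move_arm([
  [[-3, 35, 0], [0, 0, 0], -1],
  [[-3, 35, 0], [0, 0, 0], -1],
  [[-3, 35, 0], [0, 0, 0], -1],
  [[-3, 35, 0], [0, 0, 0], -1],
  [[-3, 35, 0], [0, 0, 0], -1],
])

```text
clock: 5.2
position: [0.4667, 0.0349, 0.1763]
orientation: [0.009, -3.141, -0.0]
force: [0.5, 0.2, -1.8]
opening: 0.0115
grasp_force: 55.0
```

>>> move_arm([
  [[-3, 35, 0], [0, 0, 0], -1],
  [[-3, 30, 0], [0, 0, 0], -1],
  [[0, 25, 0], [0, 0, 0], -1],
  [[0, 15, 0], [0, 0, 0], -1],
  [[0, 10, 0], [0, 0, 0], -1],
])

```text
clock: 5.62
position: [0.4609, 0.1499, 0.1762]
orientation: [0.013, -3.141, -0.0]
force: [-0.5, 0.1, -1.8]
opening: 0.0116
grasp_force: 55.0
```

>>> move_arm([
  [[0, 0, 0], [0, 0, 6], -1],
  [[0, 0, 0], [0, 0, 6], -1],
  [[0, 0, 0], [0, 0, 0], -1],
  [[0, 0, 0], [0, 0, 0], -1],
  [[0, 0, 0], [0, 0, 0], -1],
])

```text
clock: 6.03
position: [0.4618, 0.1474, 0.1762]
orientation: [0.332, -3.124, 0.0]
force: [-0.9, -0.0, -2.0]
opening: 0.0118
grasp_force: 55.0
```

```bash
python3 - <<'E'
from h import *
o=bot.get_obs();im,d,C=snap('wrist','w2');np.savez('o2',p=o['position'],r=o['orientation'])
print({k:np.round(o[k],4) for k in('clock','qpos','position','orientation','force')})
print(proj(C,[.667,.195,.12]))
E
```

```text
{'clock': np.float64(6.0333), 'qpos': array([ 0.2845,  0.422 ,  2.0174, -0.    ,  0.7026, -1.4983]), 'position': array([0.4618, 0.1474, 0.1762]), 'orientation': array([ 3.3230e-01, -3.1236e+00,  1.0000e-04]), 'force': array([-0.9297, -0.0042, -2.0096])}
(np.float64(252.80759981631886), np.float64(522.1346261115884))
```

View pics/w2.png

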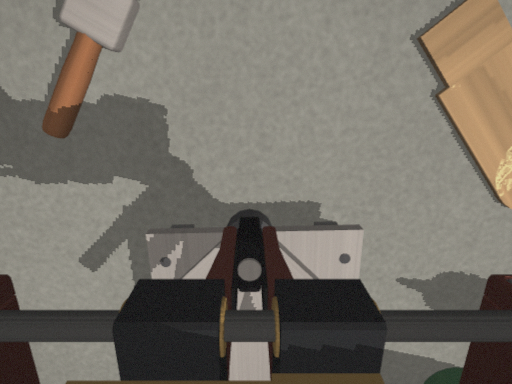

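The wrist view shows the table's front edge, with corners at about (147,235) and (362,227). The grip and hub sit over it at (249,225). I'll cast these corners onto the table plane.

```bash
python3 - <<'E'
from h import *
o=np.load('o2.npz');z=np.load('w2.npz');C=cam('wrist',{'position':o['p'],'orientation':o['r']});d=z['d'];c,Rw,p=C
v,u=np.mgrid[:384,:512]
X=p+(np.stack([(u-c['cx'])/c['fx'],(v-c['cy'])/c['fy'],np.ones_like(d)],-1)@Rw.T)*d[...,None]
m=(abs(X[...,2]-.04)<.005)
# front edge: first table row per column
pts=[]
for col in list(range(155,205))+list(range(300,355)):
    k=np.flatnonzero(m[200:290,col])
    if len(k)>5: pts.append(onz(C,col,200+k[0]-.5,.04)[:2])
l=cv2.fitLine(np.array(pts,np.float32),cv2.DIST_HUBER,0,.01,.01).ravel()
a=np.degrees(np.arctan2(l[1],l[0]))%180;print('front edge angle',a,'feed',a-90,l[2:])
S=[]
for side in(0,1):
    e=[]
    for r in range(240,275):
        k=np.flatnonzero(m[r]); e.append(onz(C,(k[0]-.5 if side==0 else k[-1]+.5),r,.04)[:2])
    q=cv2.fitLine(np.array(e,np.float32),cv2.DIST_HUBER,0,.01,.01).ravel();S.append(q);print('side',np.degrees(np.arctan2(q[1],q[0])),q[2:])
print('z',np.median(X[m][:,2]), 'plate z left/right',np.median(X[260:270,155:163,2]),np.median(X[240:250,330:340,2]))
f=np.radians(a-90);F=np.array([np.cos(f),np.sin(f)]);N=np.array([-F[1],F[0]])
lat=[q[2:]@N for q in S];print('width',lat[1]-lat[0])
nip=F*(l[2:]@F+.19)+N*np.mean(lat);print('nip',nip)
# leaf droop: leaf heights relative to hub
t=np.load('top0.npz')
E
```

```text
front edge angle 103.511215 feed 13.511215 [0.47591934 0.15715773]
side 13.427766 [0.51715344 0.07773324]
side 13.498028 [0.48100194 0.2439544 ]
z 0.03991355612853348 plate z left/right 0.03992172399786363 0.04002265374125519
width 0.17006713
nip [0.66108763 0.1997725 ]
```

>>> move_arm([
  [[0, 0, 0], [0, 0, 6.6], -1],
  [[0, 0, 0], [0, 0, 6.6], -1],
  [[0, 0, 0], [0, 0, 6.6], -1],
  [[0, 0, 0], [0, 0, 6.6], -1],
  [[0, 0, 0], [0, 0, 6.6], -1],
])

```text
clock: 6.5
position: [0.462, 0.1474, 0.1763]
orientation: [1.215, -2.897, 0.0]
force: [-0.2, -0.1, -1.7]
opening: 0.0118
grasp_force: 55.0
```

>>> move_arm([
  [[10, 3, 0], [0, 0, 6.6], -1],
  [[14, 5, 0], [0, 0, 6.6], -1],
  [[14, 5, -10], [0, 0, 0], -1],
  [[6, 2, -14], [0, 0, 0], -1],
  [[0, 0, -7], [0, 0, 0], -1],
])

```text
clock: 6.92
position: [0.5072, 0.1628, 0.1445]
orientation: [-1.533, 2.741, -0.0]
force: [-0.4, -0.1, -2.2]
opening: 0.0115
grasp_force: 55.0
```

>>> move_arm([
  [[0, 0, 0], [0, 0, 0], -1],
  [[0, 0, -1], [0, 0, 0], -1],
  [[0, 0, 0], [0, 0, 0], -1],
  [[0, 0, 0], [0, 0, 0], -1],
  [[0, 0, 0], [0, 0, 0], -1],
])

```text
clock: 7.33
position: [0.506, 0.1626, 0.1449]
orientation: [-1.535, 2.74, -0.0]
force: [0.6, 0.2, -2.2]
opening: 0.0118
grasp_force: 55.0
```

```bash
cat >> h.py <<'E'
def st():
    o=bot.get_obs();r=o['orientation'];M=R(r);yaw=np.degrees(np.arctan2(M[1,1],M[0,1]))-90
    a=np.radians(13.5);F=np.array([np.cos(a),np.sin(a)]);N=np.array([-F[1],F[0]]);e=o['position'][:2]-[.6611,.1998]
    print('clk',round(float(o['clock']),2),'pos',o['position'].round(4),'yaw',yaw.round(2),'along',(e@F).round(4),'lat',(e@N).round(4),'tilt',M[:2,2].round(4),'f',o['force'].round(2),'fF',(o['force'][:2]@F).round(2),'t',o['torque'].round(2),'q6',o['qpos'][5].round(3))
E
python3 - <<'E'
from h import *
st();a=snap('top','top1')[0];b=snap('scene','scene1')[0]
A=cv2.resize(a[75:215,130:230],(400,560),interpolation=cv2.INTER_CUBIC)
B=cv2.resize(b[150:270,280:420],(400,343),interpolation=cv2.INTER_CUBIC)
c=np.zeros((560,800,3),np.uint8);c[:,:400]=A;c[:343,400:]=B;cv2.imwrite('pics/crop1.png',c[:,:,::-1])
E
```

```text
clk 7.33 pos [0.506  0.1626 0.1449] yaw 58.53 along -0.1595 lat 0.0001 tilt [0.0007 0.0002] f [ 0.62  0.16 -2.18] fF 0.64 t [-0.02  0.07 -0.05] q6 -2.304
```

View pics/crop1.png

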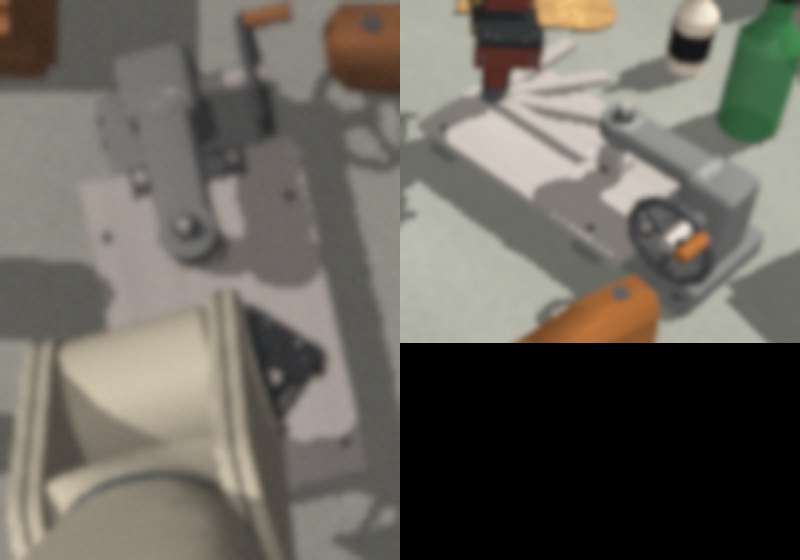

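The top crop shows the head circle at about (176.8,134) px, with the arm hiding the gauge. The scene crop shows the fan over the table, leaf4 heading for the roller, and the head at about (356.7,192) px. I'll check the nip from the head in both views.

```bash
python3 - <<'E'
from h import *
T=cam('top');S=cam('scene')
print('top head',onz(T,176.8,134.1,.12),'spindle .136',onz(T,176.2,131,.134))
print('scene head',onz(S,356.7,192,.12))
print('nip head in top/scene px',proj(T,[.6611,.1998,.12]),proj(S,[.6611,.1998,.12]))
# ray intersection
A,a=ray(T,176.8,134.1);B,b=ray(S,356.7,192)
t=np.linalg.lstsq(np.stack([a,-b],1),B-A,rcond=None)[0];print(A+a*t[0],B+b*t[1])
print('leaf4 tip scene px expected',proj(S,[.5055+.1264,.1626+.0304,.046]))
im=np.load('scene1.npz')['im'];x,y=map(int,proj(S,[.64,.195,.08]))
w=im[y-45:y+45,x-60:x+60];cv2.imwrite('pics/crop2.png',cv2.resize(w,(800,600),interpolation=cv2.INTER_CUBIC)[:,:,::-1]);print(x-60,y-45)
E
```

```text
top head [0.65787347 0.19677405 0.12      ] spindle .136 [0.663467   0.19593787 0.134     ]
scene head [0.66511783 0.19157847 0.12      ]
nip head in top/scene px (np.float64(175.77581574329858), np.float64(132.99135462385792)) (np.float64(358.1286406682726), np.float64(190.20757898396656))
[0.6595403  0.19814218 0.11306472] [0.65924275 0.1976602  0.11289813]
leaf4 tip scene px expected (np.float64(345.9887918879683), np.float64(204.36225517217042))
289 152
```

View pics/crop2.png

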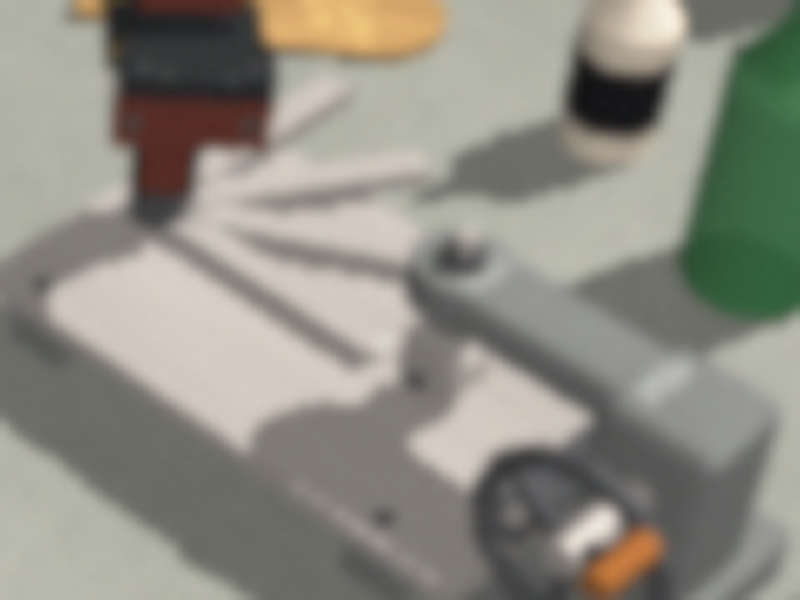

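The crop shows leaf4 on course for the roller, hovering about 4 mm above the table. The head estimates from the two views agree with the nip to about 2 mm. I'll lower the gauge gently.

>>> move_arm([
  [[0, -1, -1], [0, 0, 0], -1],
  [[0, 0, -1], [0, 0, 0], -1],
  [[0, 0, -1], [0, 0, 0], -1],
  [[0, 0, 0], [0, 0, 0], -1],
  [[0, 0, 0], [0, 0, 0], -1],
])

```text
clock: 7.85
position: [0.506, 0.1617, 0.1411]
orientation: [1.536, -2.74, -0.0]
force: [-0.5, -0.2, -1.7]
opening: 0.0115
grasp_force: 55.0
```

```bash
python3 -c "
from h import *
st()"
```

```text
clk 7.85 pos [0.506  0.1617 0.1411] yaw 58.54 along -0.1598 lat -0.0009 tilt [-0.0003 -0.0001] f [-0.45 -0.17 -1.67] fF -0.48 t [ 0.04  0.08 -0.01] q6 -2.306
```

>>> move_arm([
  [[0, 0, -0.7], [0, 0, 0], -1],
  [[0, 0, 0], [0, 0, 0], -1],
  [[0, 0, 0], [0, 0, 0], -1],
  [[0, 0, 0], [0, 0, 0], -1],
  [[0, 0, 0], [0, 0, 0], -1],
])

```text
clock: 8.27
position: [0.5062, 0.1618, 0.1407]
orientation: [-1.536, 2.74, -0.0]
force: [0.7, 0.1, 0.0]
opening: 0.0118
grasp_force: 55.0
```

```bash
python3 -c "
from h import *
st()"
```

```text
clk 8.27 pos [0.5062 0.1618 0.1407] yaw 58.54 along -0.1595 lat -0.0008 tilt [0.0005 0.0002] f [0.65 0.11 0.02] fF 0.66 t [0.02 0.06 0.02] q6 -2.306
```

>>> move_arm([
  [[0, 0, -0.4], [0, 0, 0], -1],
  [[0, 0, 0], [0, 0, 0], -1],
  [[0, 0, 0], [0, 0, 0], -1],
  [[0, 0, 0], [0, 0, 0], -1],
  [[0, 0, 0], [0, 0, 0], -1],
])

```text
clock: 8.68
position: [0.5062, 0.1617, 0.1407]
orientation: [-1.536, 2.74, -0.0]
force: [-2.0, -1.3, 5.5]
opening: 0.0117
grasp_force: 55.0
```

```bash
python3 -c "
from h import *
st()"
```

```text
clk 8.68 pos [0.5062 0.1617 0.1407] yaw 58.55 along -0.1595 lat -0.0009 tilt [0.0005 0.0001] f [-1.98 -1.35  5.5 ] fF -2.24 t [-0.01  0.32  0.01] q6 -2.306
```

>>> move_arm([
  [[4.86, 1.17, 0], [0, 0, 0], -1],
  [[4.86, 1.17, 0], [0, 0, 0], -1],
  [[4.86, 1.17, 0], [0, 0, 0], -1],
  [[4.86, 1.17, 0], [0, 0, 0], -1],
  [[0, 0, 0], [0, 0, 0], -1],
])

```text
clock: 9.1
position: [0.5268, 0.1667, 0.1407]
orientation: [-1.535, 2.739, -0.001]
force: [0.2, 0.5, 5.7]
opening: 0.0115
grasp_force: 55.0
```

```bash
python3 -c "
from h import *
st()"
```

```text
clk 9.1 pos [0.5268 0.1667 0.1407] yaw 58.54 along -0.1383 lat -0.0008 tilt [0.0023 0.0007] f [0.22 0.45 5.68] fF 0.32 t [ 0.16 -0.13 -0.02] q6 -2.308
```

>>> move_arm([
  [[2.9, 0.7, 0.2], [0, 0, 0], -1],
  [[2.9, 0.7, 0], [0, 0, 0], -1],
  [[2.9, 0.7, 0], [0, 0, 0], -1],
  [[0, 0, 0], [0, 0, 0], -1],
  [[0, 0, 0], [0, 0, 0], -1],
])

```text
clock: 9.52
position: [0.5346, 0.1686, 0.1407]
orientation: [-1.535, 2.739, -0.001]
force: [1.4, -0.7, 4.3]
opening: 0.0116
grasp_force: 55.0
```

```bash
python3 -c "
from h import *
st()"
```

```text
clk 9.52 pos [0.5346 0.1686 0.1407] yaw 58.54 along -0.1303 lat -0.0008 tilt [0.0014 0.0004] f [ 1.4  -0.67  4.32] fF 1.21 t [ 0.12 -0.12 -0.03] q6 -2.308
```

>>> move_arm([
  [[2.9, 0.7, 0], [0, 0, 0], -1],
  [[2.9, 0.7, 0], [0, 0, 0], -1],
  [[2.9, 0.7, 0], [0, 0, 0], -1],
  [[0, 0, 0], [0, 0, 0], -1],
  [[0, 0, 0], [0, 0, 0], -1],
])

```text
clock: 9.93
position: [0.5432, 0.1706, 0.1407]
orientation: [-1.536, 2.74, -0.0]
force: [1.4, -0.1, 6.3]
opening: 0.0118
grasp_force: 55.0
```

```bash
python3 -c "
from h import *
st()"
```

```text
clk 9.93 pos [0.5432 0.1706 0.1407] yaw 58.54 along -0.1214 lat -0.0008 tilt [0.0011 0.0003] f [ 1.36 -0.14  6.26] fF 1.29 t [ 0.1  -0.04  0.04] q6 -2.309
```

>>> move_arm([
  [[3.4, 0.8, 0], [0, 0, 0], -1],
  [[3.4, 0.8, 0], [0, 0, 0], -1],
  [[3.4, 0.8, 0], [0, 0, 0], -1],
  [[3.4, 0.8, 0], [0, 0, 0], -1],
  [[0, 0, 0], [0, 0, 0], -1],
])

```text
clock: 10.35
position: [0.5569, 0.1739, 0.1407]
orientation: [-1.536, 2.74, -0.0]
force: [0.7, -0.1, 5.7]
opening: 0.012
grasp_force: 55.0
```

```bash
python3 -c "
from h import *
st()"
```

```text
clk 10.35 pos [0.5569 0.1739 0.1407] yaw 58.54 along -0.1073 lat -0.0009 tilt [0.0009 0.0003] f [ 0.7  -0.06  5.69] fF 0.67 t [ 0.15 -0.04  0.04] q6 -2.31
```

Leaf4 slid 22 mm past the axis with no bind. I'll withdraw it and turn to leaf6.

>>> move_arm([
  [[-7, -1.7, 0], [0, 0, 0], -1],
  [[-11, -2.6, 0], [0, 0, 0], -1],
  [[-12, -2.9, 0], [0, 0, 0], -1],
  [[-12, -2.9, 0.2], [0, 0, 0], -1],
  [[-9, -2.1, 0], [0, 0, 0], -1],
])

```text
clock: 10.77
position: [0.5043, 0.1612, 0.1407]
orientation: [-1.536, 2.74, -0.0]
force: [0.3, 0.1, 2.8]
opening: 0.0115
grasp_force: 55.0
```

>>> move_arm([
  [[0, 0, 0], [0, 0, -6], -1],
  [[0, 0, 0], [0, 0, -6], -1],
  [[0, 0, 0], [0, 0, -6], -1],
  [[0, 0, 0], [0, 0, -6], -1],
  [[0, 0, 0], [0, 0, -6], -1],
])

```text
clock: 11.18
position: [0.5048, 0.1615, 0.1407]
orientation: [0.767, -3.046, -0.0]
force: [-0.6, 0.4, 5.3]
opening: 0.0114
grasp_force: 55.0
```

```bash
python3 -c "
from h import *
st()"
```

```text
clk 11.18 pos [0.5048 0.1615 0.1407] yaw 28.25 along -0.1609 lat -0.0008 tilt [-0.0001  0.    ] f [-0.64  0.38  5.33] fF -0.53 t [0.2  0.03 0.06] q6 -1.777
```

>>> move_arm([
  [[4.86, 1.17, 0], [0, 0, 0], -1],
  [[4.86, 1.17, 0], [0, 0, 0], -1],
  [[4.86, 1.17, 0], [0, 0, 0], -1],
  [[2, 0.5, 0], [0, 0, 0], -1],
  [[0, 0, 0], [0, 0, 0], -1],
])

```text
clock: 11.6
position: [0.5219, 0.1655, 0.1407]
orientation: [-0.774, 3.044, -0.0]
force: [0.2, 0.6, 5.0]
opening: 0.012
grasp_force: 55.0
```

```bash
python3 -c "
from h import *
st()"
```

```text
clk 11.6 pos [0.5219 0.1655 0.1407] yaw 28.55 along -0.1434 lat -0.0008 tilt [0.0002 0.    ] f [0.21 0.55 5.  ] fF 0.33 t [ 0.14 -0.15  0.03] q6 -1.784
```

>>> move_arm([
  [[1.94, 0.47, 0], [0, 0, 0], -1],
  [[1.94, 0.47, 0], [0, 0, 0], -1],
  [[1.94, 0.47, 0], [0, 0, 0], -1],
  [[0, 0, 0], [0, 0, 0], -1],
  [[0, 0, 0], [0, 0, 0], -1],
])

```text
clock: 12.02
position: [0.5274, 0.1668, 0.1407]
orientation: [0.775, -3.045, 0.0]
force: [-0.1, -0.5, 5.5]
opening: 0.0119
grasp_force: 55.0
```

>>> move_arm([
  [[1, 0.24, 0], [0, 0, 0], -1],
  [[1, 0.24, 0], [0, 0, 0], -1],
  [[1, 0.24, 0], [0, 0, 0], -1],
  [[1, 0.24, 0], [0, 0, 0], -1],
  [[0, 0, 0], [0, 0, 0], -1],
])

```text
clock: 12.43
position: [0.5312, 0.1678, 0.1407]
orientation: [0.775, -3.044, 0.0]
force: [0.1, -0.8, 7.5]
opening: 0.0119
grasp_force: 55.0
```

```bash
python3 -c "
from h import *
st()"
```

```text
clk 12.43 pos [0.5312 0.1678 0.1407] yaw 28.55 along -0.1338 lat -0.0008 tilt [-0.0006 -0.0002] f [ 0.07 -0.81  7.46] fF -0.12 t [0.08 0.04 0.01] q6 -1.785
```

>>> move_arm([
  [[1, 0.24, 0], [0, 0, 0], -1],
  [[1, 0.24, 0], [0, 0, 0], -1],
  [[1, 0.24, 0], [0, 0, 0], -1],
  [[1, 0.24, 0], [0, 0, 0], -1],
  [[0, 0, 0], [0, 0, 0], -1],
])

```text
clock: 12.85
position: [0.5352, 0.1687, 0.1407]
orientation: [0.774, -3.044, 0.0]
force: [-1.9, 0.2, 7.6]
opening: 0.0118
grasp_force: 55.0
```

```bash
python3 -c "
from h import *
st()"
```

```text
clk 12.85 pos [0.5352 0.1687 0.1407] yaw 28.55 along -0.1297 lat -0.0008 tilt [-0.0006 -0.0002] f [-1.91  0.23  7.63] fF -1.8 t [0.04 0.11 0.06] q6 -1.785
```

>>> move_arm([
  [[1, 0.24, 0], [0, 0, 0], -1],
  [[1, 0.24, 0], [0, 0, 0], -1],
  [[1, 0.24, 0], [0, 0, 0], -1],
  [[1, 0.24, 0], [0, 0, 0], -1],
  [[0, 0, 0], [0, 0, 0], -1],
])

```text
clock: 13.27
position: [0.5392, 0.1697, 0.1407]
orientation: [0.774, -3.044, 0.0]
force: [-1.8, -0.2, 7.5]
opening: 0.0116
grasp_force: 55.0
```

```bash
python3 -c "
from h import *
st()"
```

```text
clk 13.27 pos [0.5392 0.1697 0.1407] yaw 28.55 along -0.1256 lat -0.0008 tilt [-0.0006 -0.0002] f [-1.83 -0.21  7.46] fF -1.83 t [0.05 0.03 0.08] q6 -1.785
```

>>> move_arm([
  [[1, 0.24, 0.25], [0, 0, 0], -1],
  [[1, 0.24, 0], [0, 0, 0], -1],
  [[1, 0.24, 0], [0, 0, 0], -1],
  [[1, 0.24, 0], [0, 0, 0], -1],
  [[0, 0, 0], [0, 0, 0], -1],
])

```text
clock: 13.68
position: [0.5438, 0.1708, 0.1407]
orientation: [0.774, -3.044, -0.0]
force: [-1.7, -0.4, 4.4]
opening: 0.0119
grasp_force: 55.0
```

```bash
python3 -c "
from h import *
st()"
```

```text
clk 13.68 pos [0.5438 0.1708 0.1407] yaw 28.54 along -0.1208 lat -0.0008 tilt [-0.0002 -0.    ] f [-1.71 -0.36  4.36] fF -1.74 t [0.08 0.12 0.01] q6 -1.786
```

>>> move_arm([
  [[1, 0.24, 0], [0, 0, 0], -1],
  [[1, 0.24, 0], [0, 0, 0], -1],
  [[1, 0.24, 0], [0, 0, 0], -1],
  [[1, 0.24, 0], [0, 0, 0], -1],
  [[1, 0.24, 0], [0, 0, 0], -1],
])

```text
clock: 14.1
position: [0.5489, 0.172, 0.1408]
orientation: [0.774, -3.044, 0.0]
force: [-1.1, -0.9, 3.7]
opening: 0.0118
grasp_force: 55.0
```

```bash
python3 -c "
from h import *
st()"
```

```text
clk 14.1 pos [0.5489 0.172  0.1408] yaw 28.55 along -0.1156 lat -0.0008 tilt [-0.0001 -0.0001] f [-1.09 -0.93  3.75] fF -1.28 t [0.01 0.1  0.  ] q6 -1.786
```

>>> move_arm([
  [[1, 0.24, 0], [0, 0, 0], -1],
  [[1, 0.24, 0], [0, 0, 0], -1],
  [[1, 0.24, 0], [0, 0, 0], -1],
  [[1, 0.24, 0], [0, 0, 0], -1],
  [[1, 0.24, 0], [0, 0, 0], -1],
])

```text
clock: 14.52
position: [0.5539, 0.1732, 0.1407]
orientation: [0.774, -3.045, 0.0]
force: [-1.6, -0.6, 3.1]
opening: 0.0115
grasp_force: 55.0
```

```bash
python3 -c "
from h import *
st()"
```

```text
clk 14.52 pos [0.5539 0.1732 0.1407] yaw 28.54 along -0.1104 lat -0.0008 tilt [-0.0001 -0.    ] f [-1.56 -0.64  3.15] fF -1.67 t [-0.01  0.1   0.06] q6 -1.786
```

Leaf6 drags at about 1.6 N, which is ambiguous. I'll compare the forward and backward drag under lighter table pressure, inside the nip and then re-entering it.

>>> move_arm([
  [[0, 0, 0.15], [0, 0, 0], -1],
  [[-1.5, -0.36, 0], [0, 0, 0], -1],
  [[-1.5, -0.36, 0], [0, 0, 0], -1],
  [[-1.5, -0.36, 0], [0, 0, 0], -1],
  [[-1, -0.24, 0], [0, 0, 0], -1],
])

```text
clock: 14.93
position: [0.548, 0.1718, 0.1408]
orientation: [0.774, -3.044, 0.0]
force: [1.0, -0.1, -0.5]
opening: 0.012
grasp_force: 55.0
```

```bash
python3 -c "
from h import *
st()"
```

```text
clk 14.93 pos [0.548  0.1718 0.1408] yaw 28.55 along -0.1165 lat -0.0008 tilt [-0.0004 -0.0001] f [ 0.99 -0.07 -0.52] fF 0.94 t [ 0.04 -0.07  0.02] q6 -1.786
```

>>> move_arm([
  [[1.5, 0.36, 0], [0, 0, 0], -1],
  [[1.5, 0.36, 0], [0, 0, 0], -1],
  [[1.5, 0.36, 0], [0, 0, 0], -1],
  [[1, 0.24, 0], [0, 0, 0], -1],
  [[0, 0, 0], [0, 0, 0], -1],
])

```text
clock: 15.35
position: [0.5541, 0.1732, 0.1409]
orientation: [-0.774, 3.045, -0.0]
force: [0.1, 0.4, -2.1]
opening: 0.0118
grasp_force: 55.0
```

```bash
python3 -c "
from h import *
st()"
```

```text
clk 15.35 pos [0.5541 0.1732 0.1409] yaw 28.54 along -0.1102 lat -0.0008 tilt [ 0. -0.] f [ 0.11  0.35 -2.1 ] fF 0.19 t [ 0.1  -0.06 -0.03] q6 -1.786
```

>>> move_arm([
  [[-5, -1.2, 0], [0, 0, 0], -1],
  [[-5, -1.2, 0], [0, 0, 0], -1],
  [[-5, -1.2, 0], [0, 0, 0], -1],
  [[-5, -1.2, 0], [0, 0, 0], -1],
  [[-3, -0.72, 0], [0, 0, 0], -1],
])

```text
clock: 15.77
position: [0.5298, 0.1674, 0.1409]
orientation: [0.774, -3.044, 0.0]
force: [0.2, 0.4, -2.0]
opening: 0.0117
grasp_force: 55.0
```

>>> move_arm([
  [[-2, -0.48, 0], [0, 0, 0], -1],
  [[-2, -0.48, 0], [0, 0, 0], -1],
  [[-1, -0.24, 0], [0, 0, 0], -1],
  [[-1, -0.24, 0], [0, 0, 0], -1],
  [[-1, -0.24, 0], [0, 0, 0], -1],
])

```text
clock: 16.18
position: [0.5238, 0.166, 0.141]
orientation: [-0.774, 3.045, -0.0]
force: [0.1, -0.4, -2.3]
opening: 0.0118
grasp_force: 55.0
```

```bash
python3 -c "
from h import *
st()"
```

```text
clk 16.18 pos [0.5238 0.166  0.141 ] yaw 28.54 along -0.1413 lat -0.0008 tilt [0. 0.] f [ 0.12 -0.37 -2.29] fF 0.03 t [-0.01  0.07 -0.03] q6 -1.784
```

>>> move_arm([
  [[0.5, 0.12, 0], [0, 0, 0], -1],
  [[0.5, 0.12, 0], [0, 0, 0], -1],
  [[0.5, 0.12, 0], [0, 0, 0], -1],
  [[0.5, 0.12, 0], [0, 0, 0], -1],
  [[0.5, 0.12, 0], [0, 0, 0], -1],
])

```text
clock: 16.6
position: [0.5265, 0.1666, 0.141]
orientation: [-0.774, 3.045, -0.0]
force: [0.6, 0.3, -2.7]
opening: 0.0118
grasp_force: 55.0
```

```bash
python3 -c "
from h import *
st()"
```

```text
clk 16.6 pos [0.5265 0.1666 0.141 ] yaw 28.54 along -0.1386 lat -0.0008 tilt [0.0001 0.    ] f [ 0.56  0.31 -2.7 ] fF 0.62 t [0.04 0.08 0.02] q6 -1.784
```

With the table load off, leaf6 moved in the nip at about 0.2 N, so it is free. Next is leaf8.

>>> move_arm([
  [[-7, -1.7, 0], [0, 0, 0], -1],
  [[-7, -1.7, 0], [0, 0, 0], -1],
  [[-7, -1.7, 0], [0, 0, 0], -1],
  [[0, 0, 0], [0, 0, -3], -1],
  [[0, 0, 0], [0, 0, -6], -1],
])

```text
clock: 17.02
position: [0.5041, 0.1612, 0.141]
orientation: [0.53, -3.096, 0.0]
force: [0.3, -0.9, -3.1]
opening: 0.0117
grasp_force: 55.0
```

>>> move_arm([
  [[0, 0, 0], [0, 0, -6], -1],
  [[0, 0, 0], [0, 0, -6], -1],
  [[0, 0, 0], [0, 0, -6], -1],
  [[0, 0, 0], [0, 0, -3], -1],
  [[0, 0, -0.3], [0, 0, 0], -1],
])

```text
clock: 17.43
position: [0.5046, 0.1613, 0.1407]
orientation: [-0.043, -3.141, 0.0]
force: [-0.2, -0.8, -0.3]
opening: 0.012
grasp_force: 55.0
```

>>> move_arm([
  [[4.86, 1.17, 0], [0, 0, 0], -1],
  [[4.86, 1.17, 0], [0, 0, 0], -1],
  [[4.86, 1.17, 0], [0, 0, 0], -1],
  [[4.86, 1.17, 0], [0, 0, 0], -1],
  [[0, 0, 0], [0, 0, 0], -1],
])

```text
clock: 17.85
position: [0.5262, 0.1665, 0.1408]
orientation: [0.039, 3.14, 0.001]
force: [1.5, -0.6, -1.1]
opening: 0.0117
grasp_force: 55.0
```

```bash
python3 -c "
from h import *
st()"
```

```text
clk 17.85 pos [0.5262 0.1665 0.1408] yaw -1.43 along -0.1389 lat -0.0009 tilt [0.0015 0.0004] f [ 1.5  -0.6  -1.11] fF 1.31 t [0.01 0.06 0.  ] q6 -1.261
```

>>> move_arm([
  [[1, 0.24, -0.15], [0, 0, 0], -1],
  [[1, 0.24, 0], [0, 0, 0], -1],
  [[1, 0.24, 0], [0, 0, 0], -1],
  [[1, 0.24, 0], [0, 0, 0], -1],
  [[0.5, 0.12, 0], [0, 0, 0], -1],
])

```text
clock: 18.27
position: [0.5294, 0.1673, 0.1407]
orientation: [0.04, 3.141, 0.0]
force: [-2.0, -0.5, 5.8]
opening: 0.0116
grasp_force: 55.0
```

>>> move_arm([
  [[0.5, 0.12, 0], [0, 0, 0], -1],
  [[0.5, 0.12, 0], [0, 0, 0], -1],
  [[0.5, 0.12, 0], [0, 0, 0], -1],
  [[0.5, 0.12, 0], [0, 0, 0], -1],
  [[0.5, 0.12, 0], [0, 0, 0], -1],
])

```text
clock: 18.68
position: [0.5318, 0.1679, 0.1407]
orientation: [0.04, 3.141, 0.0]
force: [-1.7, -0.4, 6.0]
opening: 0.0116
grasp_force: 55.0
```

>>> move_arm([
  [[0.5, 0.12, 0], [0, 0, 0], -1],
  [[0.5, 0.12, 0], [0, 0, 0], -1],
  [[0.5, 0.12, 0], [0, 0, 0], -1],
  [[0.5, 0.12, 0], [0, 0, 0], -1],
  [[0.5, 0.12, 0], [0, 0, 0], -1],
])

```text
clock: 19.1
position: [0.5344, 0.1685, 0.1407]
orientation: [0.04, 3.141, 0.0]
force: [-1.4, -1.3, 6.1]
opening: 0.0118
grasp_force: 55.0
```

```bash
python3 -c "
from h import *
st()"
```

```text
clk 19.1 pos [0.5344 0.1685 0.1407] yaw -1.46 along -0.1305 lat -0.0009 tilt [0.0001 0.    ] f [-1.39 -1.27  6.07] fF -1.65 t [ 0.    0.24 -0.03] q6 -1.261
```

>>> move_arm([
  [[0.5, 0.12, 0], [0, 0, 0], -1],
  [[0.5, 0.12, 0], [0, 0, 0], -1],
  [[0.5, 0.12, 0], [0, 0, 0], -1],
  [[0.5, 0.12, 0], [0, 0, 0], -1],
  [[0.5, 0.12, 0], [0, 0, 0], -1],
])

```text
clock: 19.52
position: [0.5369, 0.1691, 0.1407]
orientation: [0.04, 3.141, 0.0]
force: [-2.3, -0.6, 5.0]
opening: 0.0115
grasp_force: 55.0
```

>>> move_arm([
  [[0.5, 0.12, 0], [0, 0, 0], -1],
  [[0.5, 0.12, 0], [0, 0, 0], -1],
  [[0.5, 0.12, 0], [0, 0, 0], -1],
  [[0.5, 0.12, 0], [0, 0, 0], -1],
  [[0.5, 0.12, 0], [0, 0, 0], -1],
])

```text
clock: 19.93
position: [0.5394, 0.1697, 0.1407]
orientation: [0.04, 3.141, 0.0]
force: [-2.0, -0.2, 4.2]
opening: 0.0115
grasp_force: 55.0
```

```bash
python3 -c "
from h import *
st()"
```

```text
clk 19.93 pos [0.5394 0.1697 0.1407] yaw -1.45 along -0.1254 lat -0.0009 tilt [0.0002 0.    ] f [-2.02 -0.16  4.21] fF -2.0 t [-0.01  0.18 -0.01] q6 -1.262
```

>>> move_arm([
  [[0.6, 0.14, 0], [0, 0, 0], -1],
  [[0.6, 0.14, 0], [0, 0, 0], -1],
  [[0.6, 0.14, 0], [0, 0, 0], -1],
  [[0.6, 0.14, 0], [0, 0, 0], -1],
  [[0.6, 0.14, 0], [0, 0, 0], -1],
])

```text
clock: 20.35
position: [0.5424, 0.1704, 0.1407]
orientation: [0.04, 3.141, 0.0]
force: [-1.6, -0.8, 4.7]
opening: 0.0117
grasp_force: 55.0
```

>>> move_arm([
  [[0.6, 0.14, 0], [0, 0, 0], -1],
  [[0.6, 0.14, 0], [0, 0, 0], -1],
  [[0.6, 0.14, 0], [0, 0, 0], -1],
  [[0.6, 0.14, 0], [0, 0, 0], -1],
  [[0.6, 0.14, 0], [0, 0, 0], -1],
])

```text
clock: 20.77
position: [0.5454, 0.1711, 0.1407]
orientation: [0.04, 3.141, 0.0]
force: [-1.7, -1.1, 4.8]
opening: 0.0115
grasp_force: 55.0
```

>>> move_arm([
  [[0.6, 0.14, 0], [0, 0, 0], -1],
  [[0.6, 0.14, 0], [0, 0, 0], -1],
  [[0.6, 0.14, 0], [0, 0, 0], -1],
  [[0.6, 0.14, 0], [0, 0, 0], -1],
  [[0.6, 0.14, 0], [0, 0, 0], -1],
])

```text
clock: 21.18
position: [0.5483, 0.1718, 0.1407]
orientation: [0.04, 3.141, 0.0]
force: [-1.3, -0.4, 5.9]
opening: 0.0116
grasp_force: 55.0
```

>>> move_arm([
  [[0.6, 0.14, 0.15], [0, 0, 0], -1],
  [[0.6, 0.14, 0], [0, 0, 0], -1],
  [[0.6, 0.14, 0], [0, 0, 0], -1],
  [[0.6, 0.14, 0], [0, 0, 0], -1],
  [[0.6, 0.14, 0], [0, 0, 0], -1],
])

```text
clock: 21.6
position: [0.5514, 0.1725, 0.1407]
orientation: [0.04, 3.141, 0.0]
force: [-2.4, -0.0, 5.0]
opening: 0.0117
grasp_force: 55.0
```

```bash
python3 -c "
from h import *
st()"
```

```text
clk 21.6 pos [0.5514 0.1725 0.1407] yaw -1.46 along -0.113 lat -0.0009 tilt [0.0001 0.    ] f [-2.39 -0.04  5.04] fF -2.33 t [-0.06  0.16  0.  ] q6 -1.263
```

>>> move_arm([
  [[0, 0, 0.25], [0, 0, 0], -1],
  [[0.6, 0.14, 0], [0, 0, 0], -1],
  [[0.6, 0.14, 0], [0, 0, 0], -1],
  [[0.6, 0.14, 0], [0, 0, 0], -1],
  [[0.6, 0.14, 0], [0, 0, 0], -1],
])

```text
clock: 22.02
position: [0.5537, 0.173, 0.1408]
orientation: [-0.04, -3.141, 0.0]
force: [-0.9, -0.8, 0.6]
opening: 0.0117
grasp_force: 55.0
```

```bash
python3 - <<'E'
from h import *
st();im,d,S=snap('scene','scene2')
x,y=map(int,proj(S,[.64,.195,.08]))
w=im[y-40:y+50,x-60:x+60];cv2.imwrite('pics/crop3.png',cv2.resize(w,(800,600),interpolation=cv2.INTER_CUBIC)[:,:,::-1])
for P in([.661,.1998,.04],[.661+.0165,.1998+.004-.001,.048]):
    q=proj(S,P);print((q[0]-x+60)*6.667,(q[1]-y+40)*6.667)
E
```

```text
clk 22.02 pos [0.5537 0.173  0.1408] yaw -1.46 along -0.1107 lat -0.001 tilt [-0.0002 -0.0001] f [-0.87 -0.79  0.61] fF -1.03 t [-0.    0.03 -0.02] q6 -1.263
432.38542999341945 361.0274349200799
465.11298476844615 368.6121272178224
```

View pics/crop3.png

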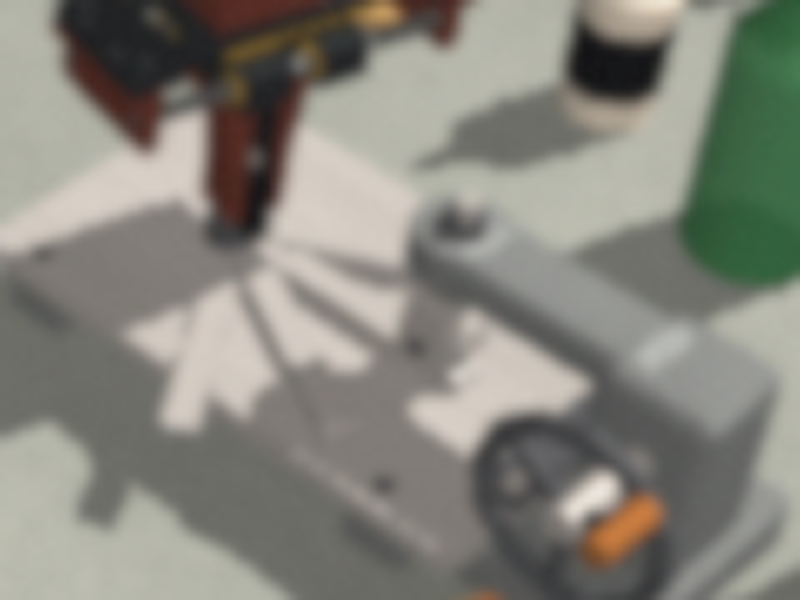

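The crop shows leaf8 running under the fork at about (415,345), with its tip reappearing behind at about (460,378), so it really is in the nip. I'll repeat the no-table-load drag test.

>>> move_arm([
  [[0, 0, 0.15], [0, 0, 0], -1],
  [[-1, -0.24, 0], [0, 0, 0], -1],
  [[-1, -0.24, 0], [0, 0, 0], -1],
  [[-1, -0.24, 0], [0, 0, 0], -1],
  [[-1, -0.24, 0], [0, 0, 0], -1],
])

```text
clock: 22.48
position: [0.5494, 0.172, 0.1409]
orientation: [-0.04, -3.141, 0.0]
force: [-0.2, -0.3, -1.5]
opening: 0.0117
grasp_force: 55.0
```

```bash
python3 -c "
from h import *
st()"
```

```text
clk 22.48 pos [0.5494 0.172  0.1409] yaw -1.46 along -0.1151 lat -0.001 tilt [-0.0004 -0.0001] f [-0.21 -0.3  -1.47] fF -0.27 t [0.02 0.02 0.03] q6 -1.263
```

>>> move_arm([
  [[1, 0.24, 0], [0, 0, 0], -1],
  [[1, 0.24, 0], [0, 0, 0], -1],
  [[1, 0.24, 0], [0, 0, 0], -1],
  [[1, 0.24, 0], [0, 0, 0], -1],
  [[1, 0.24, 0], [0, 0, 0], -1],
])

```text
clock: 22.9
position: [0.5548, 0.1733, 0.141]
orientation: [-0.04, -3.141, 0.0]
force: [0.2, -0.2, -1.7]
opening: 0.0118
grasp_force: 55.0
```

```bash
python3 -c "
from h import *
st()"
```

```text
clk 22.9 pos [0.5548 0.1733 0.141 ] yaw -1.46 along -0.1095 lat -0.001 tilt [-0.0001 -0.    ] f [ 0.17 -0.16 -1.7 ] fF 0.13 t [ 0.04  0.07 -0.01] q6 -1.263
```

Leaf8 is free as well. I'll withdraw it and try leaf10.

>>> move_arm([
  [[-7, -1.7, 0], [0, 0, 0], -1],
  [[-11, -2.6, 0], [0, 0, 0], -1],
  [[-11, -2.6, 0], [0, 0, 0], -1],
  [[-11, -2.6, 0], [0, 0, 0], -1],
  [[-9, -2.2, 0], [0, 0, 0], -1],
])

```text
clock: 23.32
position: [0.5044, 0.1612, 0.141]
orientation: [-0.04, -3.141, 0.0]
force: [-0.2, -0.6, -1.4]
opening: 0.0118
grasp_force: 55.0
```

>>> move_arm([
  [[0, 0, 0], [0, 0, -6], -1],
  [[0, 0, 0], [0, 0, -6], -1],
  [[0, 0, 0], [0, 0, -6], -1],
  [[0, 0, 0], [0, 0, -6], -1],
  [[0, 0, 0], [0, 0, -6], -1],
])

```text
clock: 23.73
position: [0.5053, 0.1615, 0.1411]
orientation: [-0.859, -3.022, 0.0]
force: [1.1, -0.7, -1.7]
opening: 0.0116
grasp_force: 55.0
```

>>> move_arm([
  [[4.86, 1.17, -0.3], [0, 0, 0], -1],
  [[4.86, 1.17, 0], [0, 0, 0], -1],
  [[4.86, 1.17, 0], [0, 0, 0], -1],
  [[2, 0.48, 0], [0, 0, 0], -1],
  [[0, 0, 0], [0, 0, 0], -1],
])

```text
clock: 24.15
position: [0.5231, 0.1657, 0.1408]
orientation: [0.849, 3.024, 0.001]
force: [0.2, -0.4, -1.4]
opening: 0.0119
grasp_force: 55.0
```

```bash
python3 -c "
from h import *
st()"
```

```text
clk 24.15 pos [0.5231 0.1657 0.1408] yaw -31.38 along -0.1422 lat -0.0009 tilt [0.0007 0.0002] f [ 0.22 -0.41 -1.43] fF 0.12 t [-0.01  0.05  0.01] q6 -0.738
```

>>> move_arm([
  [[1.2, 0.29, -0.15], [0, 0, 0], -1],
  [[1.2, 0.29, 0], [0, 0, 0], -1],
  [[1.2, 0.29, 0], [0, 0, 0], -1],
  [[1.2, 0.29, 0], [0, 0, 0], -1],
  [[0, 0, 0], [0, 0, 0], -1],
])

```text
clock: 24.57
position: [0.5274, 0.1668, 0.1407]
orientation: [0.851, 3.024, 0.0]
force: [0.1, -0.0, 0.9]
opening: 0.0121
grasp_force: 55.0
```

>>> move_arm([
  [[0.5, 0.12, 0], [0, 0, 0], -1],
  [[0.5, 0.12, 0], [0, 0, 0], -1],
  [[0.5, 0.12, 0], [0, 0, 0], -1],
  [[0.5, 0.12, 0], [0, 0, 0], -1],
  [[0.5, 0.12, 0], [0, 0, 0], -1],
])

```text
clock: 24.98
position: [0.5296, 0.1673, 0.1407]
orientation: [0.852, 3.024, 0.0]
force: [-1.1, 0.2, 3.4]
opening: 0.0118
grasp_force: 55.0
```

>>> move_arm([
  [[0.5, 0.12, 0], [0, 0, 0], -1],
  [[0.5, 0.12, 0], [0, 0, 0], -1],
  [[0.5, 0.12, 0], [0, 0, 0], -1],
  [[0.5, 0.12, 0], [0, 0, 0], -1],
  [[0.5, 0.12, 0], [0, 0, 0], -1],
])

```text
clock: 25.4
position: [0.5322, 0.1679, 0.1407]
orientation: [0.852, 3.024, 0.0]
force: [-0.9, -0.5, 5.2]
opening: 0.0116
grasp_force: 55.0
```

>>> move_arm([
  [[0.5, 0.12, 0], [0, 0, 0], -1],
  [[0.5, 0.12, 0], [0, 0, 0], -1],
  [[0.5, 0.12, 0], [0, 0, 0], -1],
  [[0.5, 0.12, 0], [0, 0, 0], -1],
  [[0.5, 0.12, 0], [0, 0, 0], -1],
])

```text
clock: 25.82
position: [0.5343, 0.1684, 0.1407]
orientation: [-0.852, -3.023, 0.001]
force: [-3.7, -0.7, 8.1]
opening: 0.0117
grasp_force: 55.0
```

```bash
python3 -c "
from h import *
st()"
```

```text
clk 25.82 pos [0.5343 0.1684 0.1407] yaw -31.46 along -0.1307 lat -0.0009 tilt [-0.001  -0.0002] f [-3.72 -0.67  8.08] fF -3.77 t [-0.2   0.61 -0.01] q6 -0.738
```

The force rises as the tip reaches the axis, so leaf10 binds. I'll keep pushing it in gently.

>>> move_arm([
  [[0.5, 0.12, 0], [0, 0, 0], -1],
  [[0.5, 0.12, 0], [0, 0, 0], -1],
  [[0.5, 0.12, 0], [0, 0, 0], -1],
  [[0.5, 0.12, 0], [0, 0, 0], -1],
  [[0, 0, 0], [0, 0, 0], -1],
])

```text
clock: 26.23
position: [0.5349, 0.1686, 0.1407]
orientation: [-0.851, -3.021, 0.003]
force: [-9.1, -2.4, 12.2]
opening: 0.0117
grasp_force: 55.0
```

```bash
python3 -c "
from h import *
st()"
```

```text
clk 26.23 pos [0.5349 0.1686 0.1407] yaw -31.46 along -0.13 lat -0.0009 tilt [-0.004 -0.001] f [-9.08 -2.36 12.16] fF -9.37 t [-0.35  1.07 -0.12] q6 -0.738
```

>>> move_arm([
  [[0.5, 0.12, 0], [0, 0, 0], -1],
  [[0.5, 0.12, 0], [0, 0, 0], -1],
  [[0.5, 0.12, 0], [0, 0, 0], -1],
  [[0.5, 0.12, 0], [0, 0, 0], -1],
  [[0, 0, 0], [0, 0, 0], -1],
])

```text
clock: 26.65
position: [0.5365, 0.1689, 0.1407]
orientation: [-0.851, -3.02, 0.004]
force: [-10.4, -2.3, 14.5]
opening: 0.0117
grasp_force: 55.0
```

```bash
python3 -c "
from h import *
st()"
```

```text
clk 26.65 pos [0.5365 0.1689 0.1407] yaw -31.46 along -0.1284 lat -0.0009 tilt [-0.005  -0.0013] f [-10.44  -2.25  14.48] fF -10.68 t [-0.38  1.28 -0.08] q6 -0.738
```

>>> move_arm([
  [[0.6, 0.14, 0.2], [0, 0, 0], -1],
  [[0.6, 0.14, 0.1], [0, 0, 0], -1],
  [[0.6, 0.14, 0], [0, 0, 0], -1],
  [[0.6, 0.14, 0], [0, 0, 0], -1],
  [[0.6, 0.14, 0], [0, 0, 0], -1],
])

```text
clock: 27.07
position: [0.5396, 0.1696, 0.1407]
orientation: [-0.851, -3.02, 0.004]
force: [-9.1, -1.5, 10.9]
opening: 0.0117
grasp_force: 55.0
```

```bash
python3 -c "
from h import *
st()"
```

```text
clk 27.07 pos [0.5396 0.1696 0.1407] yaw -31.46 along -0.1252 lat -0.001 tilt [-0.0047 -0.0013] f [-9.1  -1.49 10.94] fF -9.19 t [-0.4   1.06 -0.15] q6 -0.738
```

>>> move_arm([
  [[0.6, 0.14, 0], [0, 0, 0], -1],
  [[0.6, 0.14, 0], [0, 0, 0], -1],
  [[0.6, 0.14, 0], [0, 0, 0], -1],
  [[0.6, 0.14, 0], [0, 0, 0], -1],
  [[0.6, 0.14, 0], [0, 0, 0], -1],
])

```text
clock: 27.48
position: [0.5431, 0.1704, 0.1407]
orientation: [-0.851, -3.021, 0.003]
force: [-6.9, -1.4, 8.3]
opening: 0.0115
grasp_force: 55.0
```

```bash
python3 -c "
from h import *
st()"
```

```text
clk 27.48 pos [0.5431 0.1704 0.1407] yaw -31.47 along -0.1216 lat -0.001 tilt [-0.0036 -0.001 ] f [-6.93 -1.36  8.34] fF -7.05 t [-0.34  0.82 -0.07] q6 -0.738
```

It has climbed under the roller and now drags at about 7 N. I'll carry on until the tip is about 24 mm past the axis.

>>> move_arm([
  [[1, 0.24, 0], [0, 0, 0], -1],
  [[1, 0.24, 0], [0, 0, 0], -1],
  [[1, 0.24, 0], [0, 0, 0], -1],
  [[1, 0.24, 0], [0, 0, 0], -1],
  [[1, 0.24, 0], [0, 0, 0], -1],
])

```text
clock: 27.9
position: [0.5482, 0.1716, 0.1407]
orientation: [-0.851, -3.021, 0.003]
force: [-6.7, -1.9, 7.8]
opening: 0.0118
grasp_force: 55.0
```

>>> move_arm([
  [[1, 0.24, 0], [0, 0, 0], -1],
  [[1, 0.24, 0], [0, 0, 0], -1],
  [[1, 0.24, 0], [0, 0, 0], -1],
  [[1, 0.24, 0], [0, 0, 0], -1],
  [[1, 0.24, 0], [0, 0, 0], -1],
])

```text
clock: 28.32
position: [0.5532, 0.1729, 0.1407]
orientation: [-0.851, -3.021, 0.003]
force: [-7.6, -1.5, 8.5]
opening: 0.0117
grasp_force: 55.0
```

>>> move_arm([
  [[1, 0.24, 0], [0, 0, 0], -1],
  [[1, 0.24, 0], [0, 0, 0], -1],
  [[1, 0.24, 0], [0, 0, 0], -1],
  [[1, 0.24, 0], [0, 0, 0], -1],
  [[1, 0.24, 0], [0, 0, 0], -1],
])

```text
clock: 28.73
position: [0.5582, 0.1741, 0.1407]
orientation: [-0.851, -3.021, 0.003]
force: [-6.8, -2.7, 8.4]
opening: 0.0118
grasp_force: 55.0
```

```bash
python3 -c "
from h import *
st()"
```

```text
clk 28.73 pos [0.5582 0.1741 0.1407] yaw -31.46 along -0.1061 lat -0.001 tilt [-0.0034 -0.001 ] f [-6.76 -2.72  8.43] fF -7.21 t [-0.29  0.87 -0.09] q6 -0.74
```

>>> move_arm([
  [[-0.3, -0.07, 0.1], [0, 0, 0], -1],
  [[0, 0, 0], [0, 0, 0], -0.6],
  [[0, 0, 0], [0, 0, 0], -0.2],
  [[0, 0, 0], [0, 0, 0], 0],
  [[0, 0, 0], [0, 0, 0], 0],
], newtons=20)

```text
clock: 29.15
position: [0.5595, 0.1745, 0.1409]
orientation: [0.852, 3.024, 0.0]
force: [0.8, -0.3, 0.0]
opening: 0.0344
grasp_force: 0.0
```

```bash
python3 -c "
from h import *
st();print(bot.get_obs()['opening'])"
```

```text
clk 29.15 pos [0.5595 0.1745 0.1409] yaw -31.46 along -0.1047 lat -0.0009 tilt [0.0003 0.0001] f [ 0.81 -0.26  0.03] fF 0.72 t [ 0.03 -0.02 -0.02] q6 -0.74
0.03436081720254447
```

>>> move_arm([
  [[0, 0, 3], [0, 0, 0], 0],
  [[0, 0, 12], [0, 0, 0], 0],
  [[0, 0, 25], [0, 0, 0], 0],
  [[-5, 0, 35], [0, 0, 0], 0],
  [[-15, 0, 35], [0, 0, 0], 0],
])

```text
clock: 29.57
position: [0.5402, 0.1744, 0.2527]
orientation: [0.852, 3.023, 0.0]
force: [0.7, 0.8, 0.3]
opening: 0.0439
grasp_force: 0.0
```

>>> move_arm([
  [[-30, -15, 15], [0, 0, 0], 0],
  [[-35, -25, 0], [0, 0, 0], 0],
  [[-35, -30, 0], [0, 0, 0], 0],
  [[-15, -35, 0], [0, 0, 0], 0],
  [[0, -35, 0], [0, 0, 0], 0],
])

```text
clock: 29.98
position: [0.425, 0.0375, 0.2668]
orientation: [-0.848, -3.024, 0.0]
force: [1.6, 0.1, 0.4]
opening: 0.0441
grasp_force: 0.0
```

>>> move_arm([
  [[0, -35, 0], [0, 0, 0], 0],
  [[0, -35, 0], [0, 0, 0], 0],
  [[0, -25, 0], [0, 0, 0], 0],
  [[0, 0, 0], [0, 0, 0], 0],
  [[0, 0, 0], [0, 0, 0], 0],
])

```text
clock: 30.4
position: [0.4288, -0.0579, 0.2669]
orientation: [0.856, 3.021, 0.0]
force: [0.0, -0.0, -0.4]
opening: 0.0441
grasp_force: 0.0
```

```bash
python3 - <<'E'
from h import *
st();a,da,T=snap('top','top3');b,db,S=snap('scene','scene3')
x,y=map(int,proj(S,[.62,.19,.05]))
A=cv2.resize(a[75:215,140:230],(380,591),interpolation=cv2.INTER_CUBIC);B=cv2.resize(b[y-45:y+45,x-55:x+50],(418,358),interpolation=cv2.INTER_CUBIC)
c=np.zeros((591,800,3),np.uint8);c[:,:380]=A;c[:358,382:]=B;cv2.imwrite('pics/crop4.png',c[:,:,::-1])
c,Rw,p=T;v,u=np.mgrid[:384,:512]
X=p+(np.stack([(u-c['cx'])/c['fx'],(v-c['cy'])/c['fy'],np.ones_like(da)],-1)@Rw.T)*da[...,None]
k=(X[...,2]>.075)&(X[...,2]<.1)&(np.hypot(X[...,0]-.558,X[...,1]-.174)<.03);print('grip top',k.sum(),X[k].mean(0))
for leaf,ang in((4,-45),(6,-15),(8,15)):
    t=np.radians(ang-31.5);q=np.array([.558+.1*np.cos(t),.174+.1*np.sin(t)]);uu,vv=proj(T,[*q,.045]);print(leaf,bydepth(T,da,uu,vv))
E
```

```text
clk 30.4 pos [ 0.4288 -0.0579  0.2669] yaw -31.64 along -0.286 lat -0.1964 tilt [ 0.0013 -0.0001] f [ 0.02 -0.02 -0.36] fF 0.01 t [ 0.02 -0.01 -0.04] q6 -1.181
grip top 46 [0.56023028 0.17234238 0.08486265]
4 [0.58157396 0.0768876  0.04360714]
6 [0.62692793 0.10151278 0.04454017]
8 [0.65362345 0.14543074 0.0461607 ]
```

View pics/crop4.png

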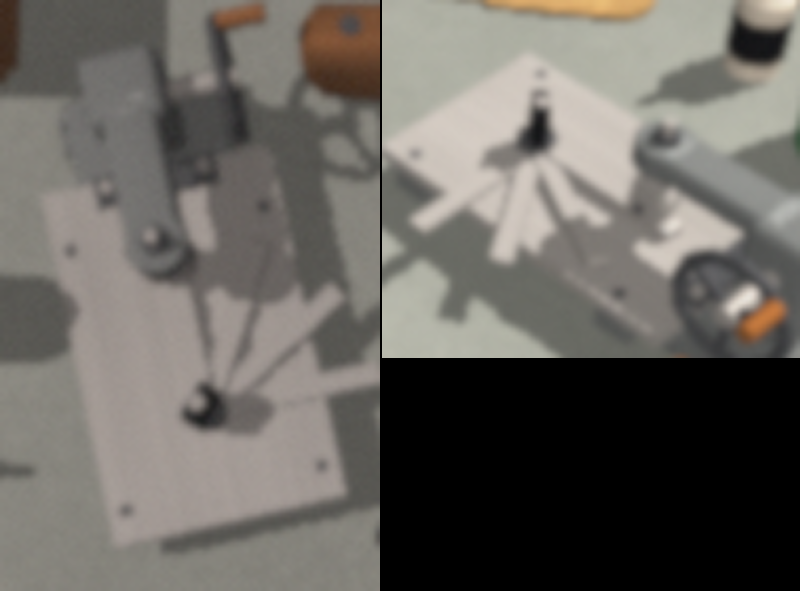

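The pictures show the gauge flat on the table, with its grip top at 85 mm and the leaves level. Leaf10 runs under the roller and its tip shows behind it (scene crop about (670,222)); the arm is clear of everything.

```bash
python3 -c "
from h import *
print(bot.hand_in())"
```

```text
the job is handed in; nothing more can be done
None
```

The 4, 6 and 8 mm leaves slid under freely and the 10 mm leaf was the first to bind, so the gap is between 8 and 10 mm (at most 9.4 by the machine's range); that leaf is nipped about 24 mm past the axis with the gauge flat and released, and the job is handed in.

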